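# Start up the pouch filling station

## Robot

A 6-joint arm with a two-finger parallel gripper is mounted at the origin on the work surface. World frame = base frame: x ahead of the robot, y to its left, z up, the work surface at z = 0. Lengths are in m, angles in degrees, forces in N, time in s.
With the tool pointing down it reaches from about 0.35 to 0.875 m from the base axis. Payload 4.2 kg.
Tool frame: the origin (TCP) lies between the finger pads; the fingertips stand 25 mm ahead of it and the grasp point (between the pads) lies 6 mm ahead of it (r.tips_ahead is the distance from the TCP to the fingertips, in m); z points along the fingers, y is the direction in which the jaws open and shut (so a half turn about z gives the same grasp; the last joint's range is limited). The gripper opens to 87 mm and grips with 3 to 60 N. Pads are 19 mm wide; open, the fingers measure 117 mm over their backs; the gripper's body (75 mm by 190 mm) begins 51 mm behind the grasp point.
Start: joints at [78.415, 22.042, 0.453, 0, -68.411, -14.817], TCP at [0.278, 0.56, 0.248] pointing down, gripper open.
Joint ranges: [-179.83, 179.83], [-69.29, 118.12], [-61.27, 80.66], [-181.25, 117.63], [-171.15, -9.14], [-177.46, 177.46]. Speed limits (degrees/s): [159.86, 159.86, 180, 180, 180, 180].

## Interface

Orientations are given as a 3x3 rotation matrix whose columns are the frame's x, y, z axes.
In Python, from station import r, vision, finish_job gives the robot as it stands.
- The arm moves only by the shell command python3 -m jog 'ROWS'. ROWS is a JSON object of lists of equal length, an entry for each row: "rot": the turn, a rotation vector about the world's x, y, z in degrees, a list of three; "delta_pos": the shift along the world's x, y, z in mm, a list of three; "grip": the opening in per cent of the stroke, from 0 (shut) to 100 (fully open). A call has 1 to 10 rows; each row shifts and turns the commanded pose from where the row before left it; what a row does not reach is not made up. A row lasts 1/12 s, in which the tool goes at most 41.7 mm and 7.16 degrees, less where a joint would pass 70% of its speed; a pose out of reach is approached as far as the arm can. A call with a gripper value outside its range is refused whole. The fingers move at their own pace and stop on an object; the grip force is fixed at half the most. Time passes only in rows, so rows that do not move let the fingers close. It gives the time, the measured TCP pose, the force and the opening at its end, in the units of the state.
- r.sense(): the state, without advancing time (a new reading comes with each control period).
- vision.capture(name): name is "scene" or "top" or "wrist"; returns a dict with "frame" (400x640x3 uint8, red, green, blue), "K" (3x3 intrinsics, pixels), "xyz" and "orientation" of the camera in the world. Camera axes: x right, y up, looking along -z (the intrinsics and any distortion apply to the point x, -y, -z); pixel columns grow to the right and rows downward; lengths in m; the calibration is good to about 2 mm. A picture is of the moment at which its call begins. There is no depth.
- finish_job(): hands the job in, once; it reports no verdict.
The state is a dict: "time_s": time; "joints": joint angles; "joint_velocities": joint speeds; "effort": joint torques, N m; "tcp_pos": TCP position; "ee_rot": TCP orientation; "wrist_force": force on the tool from outside, world axes, zero at the start; "moment": the same for the moment, N m; "gripper_width": opening from 0.0 (shut) to 1.0 (fully open).
Only numpy, scipy, OpenCV 4.12 (cv2) and the standard library are available. Lean on these libraries where they do the work, as an engineer would, in place of code of your own. Each camera call takes 0.05 s, during which the arm holds its last target. There are 200 camera calls.

## Task

Start up the pouch filling station with light touches of the fingertips: first press the raised end of the sealer's red rocker switch right down so that its heater is on, then at the filler's control desk press the blue reset button and let it come back, and after that press the green start button and let it come back. Press only those three, each gently and without gripping anything; do not press the black stop button or the red emergency stop, and leave the loose things on the bench where they stand.

Things in the scene. Friction and masses are not known exactly. Their poses are not given: they have to be found in the camera images.
- sealer: bench pouch sealer, fixed: white body 150 mm deep (x) by 200 wide (y); jaws (220 wide) and shelf reach 142 mm in front (-x). Origin on the table under the body's middle, z up, x to its back. The grey panel on top (cream keypad, dark display, red rocker) is 87 mm high at the front edge, 119 at the back: a 12 degree slope rising along +x, its normal is body z tipped 12 degrees towards -x
- heater (a joint): angle of the sealer's red heater rocker about body y, rad: 0 = off (far, +x end with the white bar stands up), 0.32 = fully on (far end right down, near end up). It stays where it is left and turns against friction alone: some 2 N pressing on the far end; the whole switch sits on a rubber gasket that gives 1 mm for each 6 N
- heater_on_end (a point): the spot to press on the red rocker: middle of the face of its far (on) end, 18 mm from the pivot. Rocker 54 mm long (up the slope), 30 wide, in a black frame 6 mm high. Off, the spot stands 16 mm above the panel; on the way to fully on it sinks 6 mm along the panel's normal. Its own axes turn with the rocker: press along the panel's normal instead
- console: filler's control desk, fixed: blue box 170 mm deep (x) by 200 wide (y), white panel. Origin on the table under its middle, z up, x to its back. Panel 72 mm high at the front, 108 at the back: 12 degree slope, normal = body z tipped 12 degrees towards -x. Front row from left (+y), 60 mm apart: blue, black, green button; behind: display, black selector with red bar, emergency stop (behind green)
- reset (a joint): how far the blue reset button is pressed in, m: 0 out, 0.009 right in (a spring: 1.5 N to begin, 8 N right in; it comes back when let go; its contact makes at 0.003)
- reset_top (a point): centre of the top face of the blue reset button, a round cap 24 mm in diameter that stands 19 mm above the panel and 12 mm above its steel collar (31 mm diameter); z is the outward normal of the panel, the button moves along -z
- start (a joint): how far the green start button is pressed in, m: 0 out, 0.009 right in (a spring: 1.5 N to begin, 8 N right in; it comes back when let go; its contact makes at 0.003)
- start_top (a point): centre of the top face of the green start button, a round cap 24 mm in diameter that stands 19 mm above the panel and 12 mm above its steel collar (31 mm diameter); z is the outward normal of the panel, the button moves along -z
- stop (a joint): how far the black stop button is pressed in, m: 0 out, 0.009 right in (a spring: 1.5 N to begin, 8 N right in; it comes back when let go; its contact makes at 0.003)
- stop_top (a point): centre of the top face of the black stop button, a round cap 24 mm in diameter that stands 19 mm above the panel and 12 mm above its steel collar (31 mm diameter); z is the outward normal of the panel, the button moves along -z
- estop (a joint): how far the red mushroom emergency stop is pressed in, m: 0 out, 0.005 right in (4 to 10 N)
- estop_top (a point): top of the red mushroom emergency stop, 40 mm in diameter, standing 34 mm above the panel; not to be pressed
- jar: small white plastic jar with blue screw lid, 60 mm diameter, 62 mm tall, standing between the two machines; origin at the centre of its underside
- nozzle: spare steel filling nozzle standing on its flange, 40 mm diameter at the foot, 75 mm tall, between the two machines near the robot; origin at the centre of its underside
- cup: open steel measuring cup, 76 mm across, 85 mm tall; origin at the centre of its underside
- bottle: clear plastic bottle with red cap and paper label, 60 mm diameter, 150 mm tall; origin at the centre of its underside
- clamp_ring: steel pipe clamp ring lying flat, 52 mm outside diameter, 14 mm high; origin at the centre of its underside
- screwdriver: screwdriver with orange handle lying on the table, 190 mm long; origin under its middle, x along the shaft
- weight: brass 200 g check weight with a small knob, 32 mm diameter, 50 mm tall; origin at the centre of its underside

How it is judged (in metres and radians):
On the way, in this order (a step that is already met when the one before it is completed fails the run):
1. the sealer's heater rocker is pressed over to on (value of joint heater above 0.24 rad), for 0.1 s.
2. the blue reset button is pressed in (value of joint reset above 0.003 m), for 0.05 s.
3. the blue reset button has come back out (value of joint reset below 0.001 m), for 0.05 s.
4. the green start button is pressed in (value of joint start above 0.003 m), for 0.05 s.
At the end, for the whole second after the job is handed in: The heater rocker stands at on (joint above 0.24 of 0.32 rad), the blue, green and black buttons and the emergency stop are all fully out (within 1 mm), and every loose thing is within 15 mm of where it stood (value of joint heater above 0.24 rad and value of joint each of reset, start, stop, estop below 0.001 m and distance of each of jar, nozzle, cup, bottle, clamp_ring, screwdriver, weight from where it was at the start of the episode below 0.015 m); the robot touches nothing.
It fails at once if the black stop button (2 mm) or the emergency stop (1.5 mm) is pressed (value of joint stop above 0.002 m or value of joint estop above 0.0015 m).
It fails at once if a filler button is pressed while the sealer's heater is still off (value of joint any of reset, start above 0.003 m and value of joint heater below 0.18 rad).
It fails at once if the blue and the green button are pressed together (value of joint each of reset, start above 0.003 m).
It fails at once if the sealer or the control desk is pressed harder than 25 N (contact force between any of the fingers, the arm and sealer above 25 N or contact force between any of the fingers, the arm and console above 25 N).
It fails at once if a loose thing is lifted, knocked or pushed more than 15 mm from its place (distance of any of jar, nozzle, cup, bottle, clamp_ring, screwdriver, weight from where it was at the start of the episode above 0.015 m).
It also fails if it takes over 48 s, if anything falls off the work surface, if the arm or the gripper's body presses on something with over 40 N, if the wrist force passes 120 N, or if a joint passes its speed limit or range.

## Working session

There is one attempt and no reset: what is moved stays moved. The work goes in short steps, Python scripts to look and compute and a shell command to move; the robot and the scene stay as the last step left them, time stands still between calls to the robot, and variables do not carry over. Pictures are saved under pics/ and viewed, about 8 in all and at most 12, crops included, and the job is handed in when it is done.

```bash
mkdir -p pics; python3 - <<'E'
from station import r, vision
import cv2
for n in ["top","scene"]:
    c=vision.capture(n); cv2.imwrite(f"pics/{n}1.png",c["frame"][:,:,::-1])
    print(n,c["K"],c["xyz"],c["orientation"])
s=r.sense(); print(s["time_s"],s["tcp_pos"],s["ee_rot"],s["gripper_width"],s["wrist_force"])
E
```

```text
top [[487.57894261   0.         318.1280772 ]
 [  0.         487.57894261 202.29927504]
 [  0.           0.           1.        ]] [ 0.31732126 -0.01323257  1.73433264] [[-0.01163487  0.98724031 -0.15881187]
 [-0.99991758 -0.0123493  -0.00351241]
 [-0.00542881  0.15875791  0.98730262]]
scene [[519.29970997   0.         330.36682862]
 [  0.         519.29970997 205.17483516]
 [  0.           0.           1.        ]] [1.40895317 0.87433533 1.03109677] [[-0.72684418 -0.42483758  0.53963929]
 [ 0.68643569 -0.42369337  0.5910076 ]
 [-0.02244065  0.7999981   0.59958273]]
0.1 [0.27768442 0.55937929 0.24655992] [[ 8.95629817e-01 -4.44799493e-01 -8.00944378e-04]
 [-4.44800206e-01 -8.95628006e-01 -1.80334130e-03]
 [ 8.47770826e-05  1.97138647e-03 -9.99998053e-01]] 0.9990263773139101 [-0.16018634  0.31799382 -0.31709306]
```

View pics/top1.png

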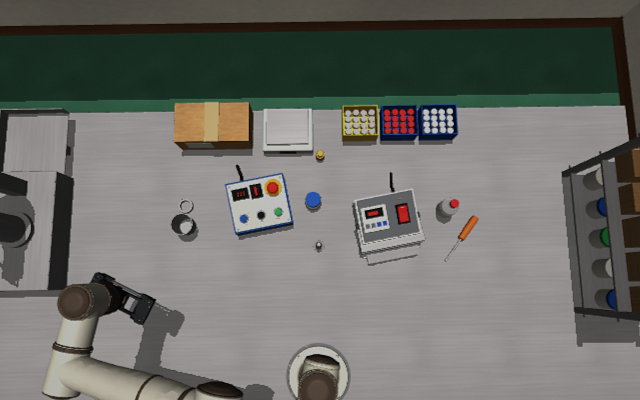

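View pics/scene1.png

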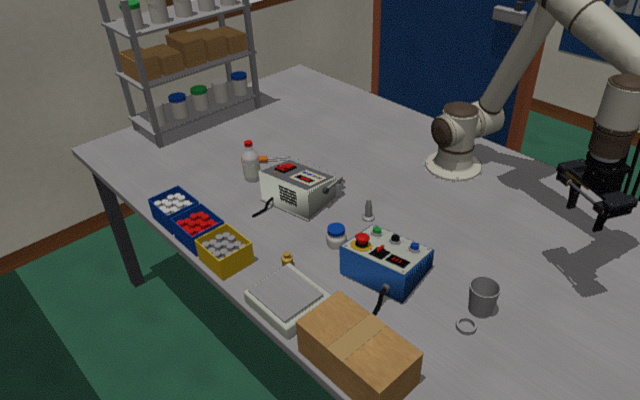

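The top view shows the console with blue at about (244,218), black (262,215), green (278,212) and the e-stop (273,188). The sealer's rocker is at about (404,213). The scene view shows both machines from behind. Next I'll measure by colour masks and triangulate.

```bash
cat > h.py <<'E'
import numpy as np, cv2
from station import r, vision
def ray(c,uv):
    d=np.linalg.inv(c["K"])@[uv[0],uv[1],1]; d=np.array(c["orientation"])@[d[0],-d[1],-d[2]]
    return np.array(c["xyz"]),d/np.linalg.norm(d)
def onz(c,uv,z):
    o,d=ray(c,uv); return o+d*(z-o[2])/d[2]
def tri(c1,u1,c2,u2):
    o1,d1=ray(c1,u1);o2,d2=ray(c2,u2)
    t=np.linalg.lstsq(np.c_[d1,-d2],o2-o1,rcond=None)[0]
    a=o1+t[0]*d1;b=o2+t[1]*d2
    return (a+b)/2,np.linalg.norm(a-b)*1000
def proj(c,p):
    q=np.array(c["orientation"]).T@(np.array(p)-c["xyz"]); q=c["K"]@[q[0],-q[1],-q[2]]; return q[:2]/q[2]
R={"red":[(0,8),(172,180)],"blue":[(100,125)],"green":[(50,85)]}
def blobs(c,col,box,smin=130,vmin=60):
    x0,y0,x1,y1=box; h=cv2.cvtColor(c["frame"],cv2.COLOR_RGB2HSV)[y0:y1,x0:x1]
    m=np.zeros(h.shape[:2],np.uint8)
    for a,b in R[col]: m|=cv2.inRange(h,(a,smin,vmin),(b,255,255))
    n,l,s,ce=cv2.connectedComponentsWithStats(m)
    return [(s[i,4],ce[i]+[x0,y0],s[i,:4]+[x0,y0,0,0]) for i in range(1,n) if s[i,4]>8]
E
python3 - <<'E'
from h import *
t=vision.capture("top"); s=vision.capture("scene")
for col,bt,bs in [("blue",(236,208,252,226),(405,235,425,255)),("green",(270,203,287,220),(366,222,385,240)),("red",(392,198,416,228),(270,155,302,178)),("red",(262,176,284,198),(350,230,372,252))]:
    for c,b in((t,bt),(s,bs)):
        print(col,[(a,p.round(1),q) for a,p,q in blobs(c,col,b)])
a=cv2.resize(t["frame"][165:275,220:440],(800,400),interpolation=cv2.INTER_CUBIC)
b=cv2.resize(s["frame"][150:310,250:440],(713,600),interpolation=cv2.INTER_CUBIC)
cv2.imwrite("pics/a.png",a[:,:,::-1]);cv2.imwrite("pics/b.png",b[:,:,::-1])
E
```

```text
blue [(np.int32(37), array([243., 218.]), array([240, 215,   7,   7]))]
blue [(np.int32(46), array([414.5, 245.7]), array([411, 243,   8,   7]))]
green [(np.int32(32), array([277.7, 211.5]), array([275, 209,   6,   6]))]
green [(np.int32(38), array([376.4, 229.7]), array([373, 227,   8,   6]))]
red [(np.int32(167), array([402.8, 213.3]), array([397, 205,  13,  18]))]
red [(np.int32(91), array([284.6, 166.5]), array([277, 163,  17,   8]))]
red [(np.int32(102), array([272.1, 187.5]), array([267, 182,  11,  12]))]
red [(np.int32(118), array([361.8, 237.8]), array([355, 233,  14,  11]))]
```

View pics/a.png

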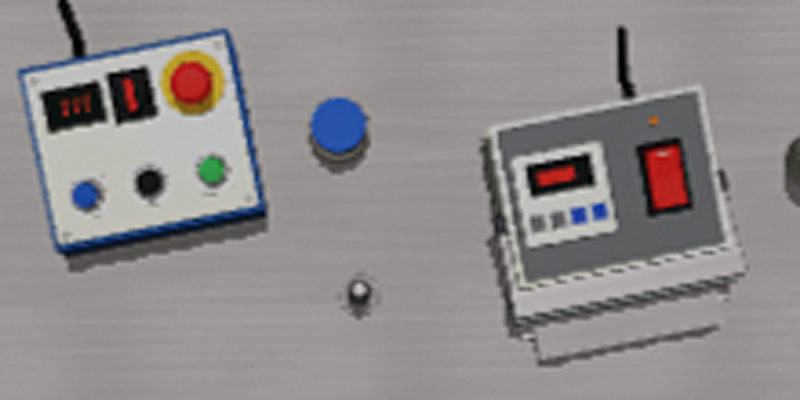

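View pics/b.png

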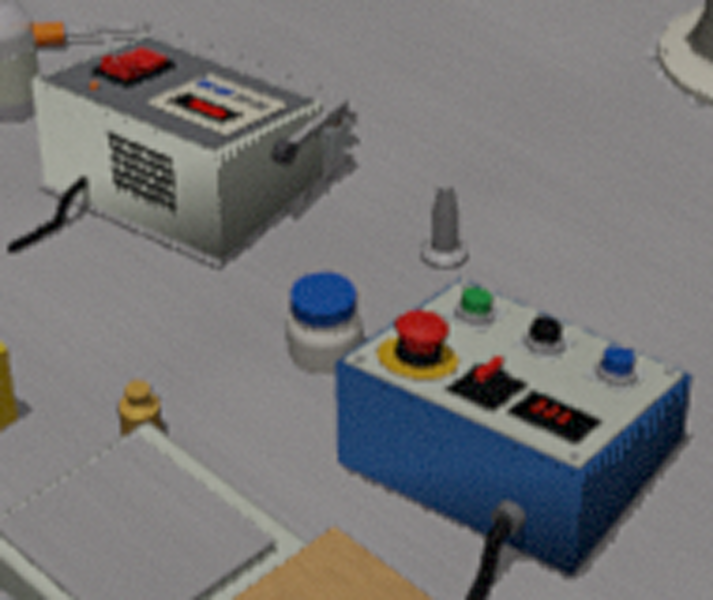

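The zoomed top view shows the white bar at the rocker's far end, about crop (663,155). It also gives the sealer panel corners: back (492,128) and (703,88), front edge (518,278) and (735,243). The rear view shows the caps unobstructed.

```bash
python3 - <<'E'
from h import *
t=vision.capture("top"); s=vision.capture("scene")
P={}
for k,u,v in [("blue",(243,218),(414.5,245.7)),("green",(277.7,211.5),(376.4,229.7)),("rocker",(402.8,213.3),(284.6,166.5)),("estop",(272.1,187.5),(361.8,237.8)),("black",(220+149/3.636,165+182/3.636),(250+545/3.75,150+327/3.75))]:
    P[k],e=tri(t,u,s,v); print(k,(P[k]*1000).round(1),round(e,1))
d=P["blue"]-P["green"]; print("sep",np.linalg.norm(d),"yaw",np.degrees(np.arctan2(-d[0],d[1])))
f=lambda x,y,z:onz(t,(220+x/3.636,165+y/3.636),z)
bl,br,fl,fr=f(492,128,.119),f(703,88,.119),f(518,278,.087),f(735,243,.087)
cb=lambda x,y,z:f(x,y,z)
print("sealer corners",*(x.round(3) for x in(bl,br,fl,fr)))
for a,b in((bl,br),(fl,fr)): d=a-b; print(np.linalg.norm(d),np.degrees(np.arctan2(-d[0],d[1])))
for a,b in((bl,fl),(br,fr)): d=a-b; print(np.linalg.norm(d),np.degrees(np.arctan2(d[1],d[0])))
# console corners
cb=[f(20,70,.108),f(228,32,.108),f(58,250,.072),f(266,212,.072)]
print("console",*(x.round(3) for x in cb),"mid",np.mean(cb,0).round(3))
d=cb[0]-cb[1];print(np.degrees(np.arctan2(-d[0],d[1])));d=cb[2]-cb[3];print(np.degrees(np.arctan2(-d[0],d[1])))
# rocker frame ends and rocker ends crop px
for n,p in (("bar",(663,155)),("back",(660,146)),("front",(670,209))): print(n,f(*p,.12).round(4))
# loose
for n,p,z in(("jar",(338,125),.062),("nozzle",(360,290),.075)): print(n,f(*p,z).round(3))
E
```

```text
blue [530.8 247.1  95.4] 2.0
green [552.4 128.8  94.7] 4.0
rocker [ 539.3 -293.1  109.8] 4.6
estop [630.2 145.6 121.8] 3.4
black [540.1 186.5  94.6] 1.3
sep 0.12029103775439683 yaw 10.338713522255862
sealer corners [ 0.583 -0.132  0.119] [ 0.618 -0.329  0.119] [ 0.447 -0.156  0.087] [ 0.477 -0.358  0.087]
0.19926968477428048 10.13975998997122
0.20499192091581864 8.454373261100878
0.14181563105680542 9.643230291890957
0.14775703240692933 11.902115567439418
console [0.645 0.307 0.108] [0.679 0.112 0.108] [0.479 0.275 0.072] [0.513 0.079 0.072] mid [0.579 0.193 0.09 ]
9.865425850904506
9.723248450581812
bar [ 0.5554 -0.2889  0.12  ]
back [ 0.5638 -0.2865  0.12  ]
front [ 0.5054 -0.2934  0.12  ]
jar [0.597 0.011 0.062]
nozzle [ 0.438 -0.009  0.075]
```

Separations and yaws match the given sizes: the buttons are 120.3 mm apart, and both machines are yawed about 10°. Estimated targets:
- **Rocker press spot:** about (0.553, -0.287, 0.125)
- **Blue top:** about (0.530, 0.246, 0.100)
- **Green top:** about (0.552, 0.128, 0.100)

Now I'll shut the gripper, move over the sealer, and tilt to its panel normal.

```bash
python3 -m jog '{"rot":[[0,0,6],[0,0,6],[0,0,6],[0,0,6],[0,0,6],[0,0,6.4],[0,0,0],[0,0,0],[0,0,0],[0,0,0]],"delta_pos":[[10,-34,0],[10,-34,0],[10,-34,0],[10,-34,0],[10,-34,0],[10,-34,0],[10,-34,0],[10,-34,0],[10,-34,0],[10,-34,0]],"grip":[0,0,0,0,0,0,0,0,0,0]}'
python3 -m jog '{"rot":[[0,0,0],[0,0,0],[0,0,0],[0,0,0],[0,0,0],[0,0,0],[0.5,-3,0],[0.5,-3,0],[0.5,-3,0],[0.5,-3,0]],"delta_pos":[[10,-34,0],[10,-34,0],[10,-34,0],[10,-34,0],[10,-34,0],[10,-34,0],[10,-34,0],[10,-34,0],[10,-34,0],[10,-34,0]],"grip":[0,0,0,0,0,0,0,0,0,0]}'
python3 -m jog '{"rot":[[0,0,0],[0,0,0],[0,0,0],[0,0,0],[0,0,0],[0,0,0],[0,0,0]],"delta_pos":[[10,-34,0],[10,-34,0],[10,-34,0],[10,-34,0],[12,-35,1],[0,0,0],[0,0,0]],"grip":[0,0,0,0,0,0,0]}'
python3 - <<'E'
from h import *
s=r.sense(); print(s["time_s"],s["tcp_pos"],np.round(s["ee_rot"],3),s["joints"],s["gripper_width"],s["wrist_force"])
w=vision.capture("wrist"); cv2.imwrite("pics/w1.png",w["frame"][:,:,::-1]); print(w["xyz"],w["orientation"])
print(proj(w,[.553,-.287,.1248]),proj(w,s["tcp_pos"]+.025*np.array(s["ee_rot"])[:,2]))
print([(a,p.round(1),q) for a,p,q in blobs(w,"red",(0,0,640,400)) if a>200])
E
```

```text
time_s: 1.13
tcp_pos: [0.3779, 0.2181, 0.2478]
ee_rot: [[0.985, 0.174, 0.0], [0.174, -0.985, 0.001], [0.001, -0.0, -1.0]]
wrist_force: [0.2, 0.3, 0.6]
gripper_width: 0.323
time_s: 1.97
tcp_pos: [0.4779, -0.122, 0.2479]
ee_rot: [[0.962, 0.174, 0.211], [0.17, -0.985, 0.034], [0.214, 0.003, -0.977]]
wrist_force: [1.3, 0.4, -0.2]
gripper_width: 0.008
time_s: 2.55
tcp_pos: [0.5298, -0.2928, 0.2475]
ee_rot: [[0.963, 0.17, 0.207], [0.167, -0.985, 0.035], [0.21, 0.001, -0.978]]
wrist_force: [0.5, -0.2, -0.3]
gripper_width: 0.006
2.55 [ 0.5298175  -0.29280697  0.24753012] [[ 0.963  0.17   0.207]
 [ 0.167 -0.985  0.035]
 [ 0.21   0.001 -0.978]] [-16.211423    16.019718    -6.96826148  -6.27863927 -56.24603547
 119.02001858] 0.0064255625464295614 [ 0.5238191  -0.21897208 -0.2534798 ]
[ 0.58382705 -0.2839226   0.39903839] [[ 0.17092066  0.98052976  0.09668253]
 [-0.98528374  0.16995199  0.01822834]
 [ 0.00144204 -0.09837532  0.99514834]]
[318.49506966 201.34418004] [320.0886366 247.6145731]
[(np.int32(1418), array([320.8, 208.6]), array([305, 186,  32,  47])), (np.int32(414), array([223.6, 194.2]), array([206, 188,  36,  13])), (np.int32(961), array([503. , 219.3]), array([484, 204,  39,  32]))]
```

View pics/w1.png

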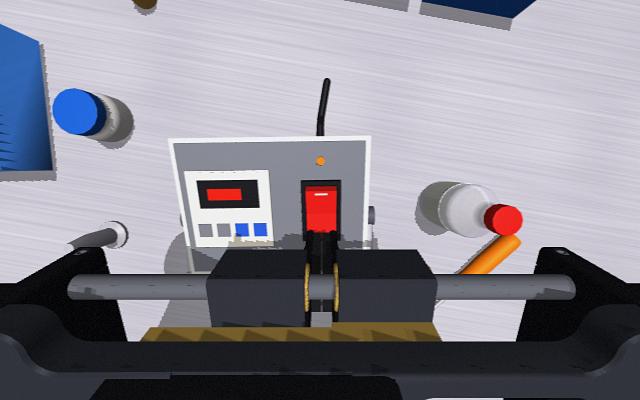

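The wrist view shows the rocker's red face at columns 305–336, with its far edge at row 186 and the white bar at about (321,194). The yaw is well aligned. I'll check the far end by ray.

```bash
python3 - <<'E'
from h import *
w=vision.capture("wrist");t=vision.capture("top")
for n,p,z in (("far",(320.5,186),.1275),("bar",(321,194),.1255)): print(n,onz(w,p,z).round(4))
f=lambda x,y,z:onz(t,(220+x/3.636,165+y/3.636),z)
print("top far",f(660,144,.1275).round(4), "bar",f(663,155,.1255).round(4))
print(w["K"][0,0])
E
```

```text
far [ 0.5679 -0.285   0.1275]
bar [ 0.5602 -0.2868  0.1255]
top far [ 0.5645 -0.2853  0.1275] bar [ 0.5546 -0.288   0.1255]
282.4077235869613
```

```bash
python3 -m jog '{"rot":[[0,0,0],[0,0,0],[0,0,0],[0,0,0],[0,0,0],[0,0,0]],"delta_pos":[[8,1,-27],[7,1,-27],[5,1,-26],[0,0,0],[0,0,0],[0,0,0]],"grip":[0,0,0,0,0,0]}'
python3 -m jog '{"rot":[[0,0,0],[0,0,0],[0,0,0],[0,0,0],[0,0,0],[0,0,0]],"delta_pos":[[0.4,0.1,-2],[0.4,0,-2],[0.4,0.1,-2],[0.4,0,-2],[0,0,0],[0,0,0]],"grip":[0,0,0,0,0,0]}'
```

```text
time_s: 3.2
tcp_pos: [0.5506, -0.2879, 0.1706]
ee_rot: [[0.962, 0.175, 0.21], [0.172, -0.985, 0.034], [0.213, 0.004, -0.977]]
wrist_force: [1.0, 0.1, 1.0]
gripper_width: 0.007
time_s: 3.7
tcp_pos: [0.5514, -0.2881, 0.1605]
ee_rot: [[0.963, 0.173, 0.208], [0.17, -0.985, 0.035], [0.211, 0.002, -0.978]]
wrist_force: [0.3, -0.2, 0.0]
gripper_width: 0.006
```

```bash
python3 -m jog '{"rot":[[0,0,0],[0,0,0],[0,0,0],[0,0,0],[0,0,0],[0,0,0],[0,0,0]],"delta_pos":[[0.4,0.1,-2],[0.4,0,-2],[0.4,0.1,-2],[0.4,0,-2],[0,0,0],[0,0,0],[0,0,0]],"grip":[0,0,0,0,0,0,0]}'
python3 -m jog '{"rot":[[0,0,0],[0,0,0],[0,0,0],[0,0,0]],"delta_pos":[[0.4,0.1,-2],[0,0,0],[0,0,0],[0,0,0]],"grip":[0,0,0,0]}'
python3 -m jog '{"rot":[[0,0,0],[0,0,0],[0,0,0],[0,0,0]],"delta_pos":[[0.4,0.1,-2],[0,0,0],[0,0,0],[0,0,0]],"grip":[0,0,0,0]}'
```

```text
time_s: 4.28
tcp_pos: [0.5531, -0.2878, 0.1525]
ee_rot: [[0.963, 0.173, 0.208], [0.17, -0.985, 0.035], [0.211, 0.002, -0.978]]
wrist_force: [0.1, 0.9, -0.1]
gripper_width: 0.005
time_s: 4.62
tcp_pos: [0.5535, -0.2877, 0.1506]
ee_rot: [[0.963, 0.173, 0.208], [0.17, -0.985, 0.035], [0.211, 0.002, -0.978]]
wrist_force: [0.4, 0.6, -0.5]
gripper_width: 0.003
time_s: 4.95
tcp_pos: [0.5542, -0.2877, 0.1488]
ee_rot: [[0.962, 0.174, 0.209], [0.17, -0.985, 0.034], [0.211, 0.002, -0.977]]
wrist_force: [0.9, -0.7, 0.5]
gripper_width: 0.01
```

```bash
for i in 1; do :; done
python3 -m jog '{"rot":[[0,0,0],[0,0,0],[0,0,0]],"delta_pos":[[0.4,0,-2],[0,0,0],[0,0,0]],"grip":[0,0,0]}' | grep -v rot
python3 -m jog '{"rot":[[0,0,0],[0,0,0],[0,0,0]],"delta_pos":[[0.3,0,-1.5],[0,0,0],[0,0,0]],"grip":[0,0,0]}'| grep -v rot
python3 -m jog '{"rot":[[0,0,0],[0,0,0],[0,0,0]],"delta_pos":[[0.3,0,-1.5],[0,0,0],[0,0,0]],"grip":[0,0,0]}'| grep -v rot
python3 -c '
from h import *
print(r.sense()["wrist_force"])
w=vision.capture("wrist"); cv2.imwrite("pics/w2.png",w["frame"][100:400,120:520,::-1])'
```

```text
time_s: 5.2
tcp_pos: [0.5545, -0.2877, 0.1467]
wrist_force: [1.1, -0.1, 1.0]
gripper_width: 0.005
time_s: 5.45
tcp_pos: [0.5546, -0.2876, 0.145]
wrist_force: [0.2, 0.0, 0.6]
gripper_width: 0.005
time_s: 5.7
tcp_pos: [0.5548, -0.2876, 0.1433]
wrist_force: [0.6, -0.1, 1.4]
gripper_width: 0.009
[ 0.63733289 -0.14170271  1.36888226]
```

View pics/w2.png

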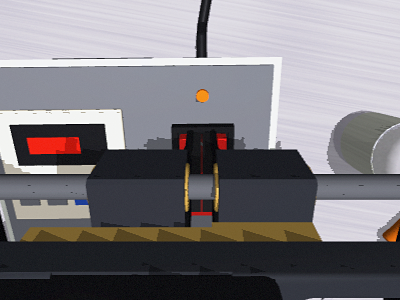

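The fingertips are centred on the rocker's far end, with red visible on both sides. Force is about 1.4 N, so I'll keep pressing gently.

```bash

python3 -m jog '{"rot":[[0,0,0],[0,0,0],[0,0,0]],"delta_pos":[[0.3,0,-1.5],[0,0,0],[0,0,0]],"grip":[0,0,0]}' | grep -v rot
python3 -m jog '{"rot":[[0,0,0],[0,0,0],[0,0,0]],"delta_pos":[[0.3,0,-1.5],[0,0,0],[0,0,0]],"grip":[0,0,0]}'| grep -v rot
```

```text
time_s: 6.0
tcp_pos: [0.5551, -0.2875, 0.142]
wrist_force: [0.4, 0.4, 2.0]
gripper_width: 0.005
time_s: 6.25
tcp_pos: [0.5553, -0.2875, 0.1412]
wrist_force: [-2.8, 0.7, 4.6]
gripper_width: 0.002
```

```bash

python3 -m jog '{"rot":[[0,0,0],[0,0,0],[0,0,0]],"delta_pos":[[0.2,0,-1],[0,0,0],[0,0,0]],"grip":[0,0,0]}' | grep -v rot
python3 -m jog '{"rot":[[0,0,0],[0,0,0],[0,0,0]],"delta_pos":[[0.2,0,-1],[0,0,0],[0,0,0]],"grip":[0,0,0]}'| grep -v rot
```

```text
time_s: 6.5
tcp_pos: [0.5554, -0.2875, 0.1407]
wrist_force: [-2.7, 1.9, 8.7]
gripper_width: 0.006
time_s: 6.75
tcp_pos: [0.5555, -0.2875, 0.1402]
wrist_force: [-3.8, 2.7, 11.3]
gripper_width: 0.005
```

The force is rising at about 6 N/mm, which is the gasket's stiffness, so the rocker is at its end stop. I'll retreat and check.

```bash

python3 -m jog '{"rot":[[0,0,0],[0,0,0],[0,0,0],[0,0,0],[0,0,0],[0,0,0]],"delta_pos":[[-2,0,10],[-4,-1,20],[-6,-1,30],[-8,-1,38],[0,0,0],[0,0,0]],"grip":[0,0,0,0,0,0]}'
python3 -c '
from h import *
w=vision.capture("wrist"); t=vision.capture("top")
a=cv2.resize(w["frame"][120:260,160:380],(660,420),interpolation=cv2.INTER_CUBIC);cv2.imwrite("pics/w3.png",a[:,:,::-1])'
```

```text
time_s: 7.25
tcp_pos: [0.5363, -0.291, 0.2395]
ee_rot: [[0.962, 0.173, 0.213], [0.17, -0.985, 0.033], [0.215, 0.004, -0.977]]
wrist_force: [-0.2, 0.1, -0.5]
gripper_width: 0.003
```

View pics/w3.png

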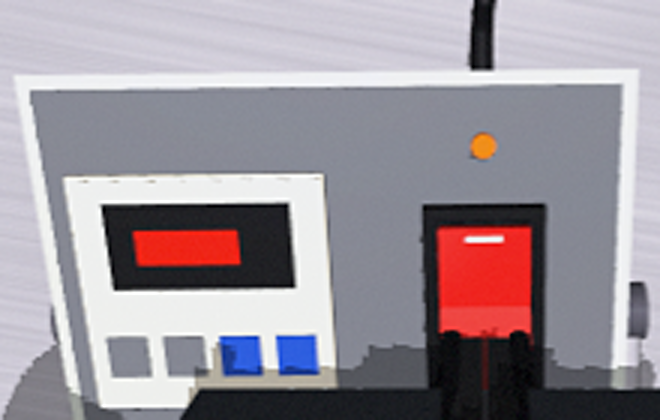

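The switch has flipped: there's a crease at crop row 306, the far face has sunk in the frame and the near face is lit and raised. Now to hover above the blue button.

```bash

python3 -m jog '{"rot":[[0,0,0],[0,0,0],[0,0,0],[0,0,0],[0,0,0],[0,0,0],[0,0,0],[0,0,0]],"delta_pos":[[-2,36,0],[-2,36,0],[-2,36,0],[-2,36,0],[-2,36,0],[-3,36,0],[-3,36,0],[-2,36,0]],"grip":[0,0,0,0,0,0,0,0]}' >/dev/null
python3 -m jog '{"rot":[[0,0,0],[0,0,0],[0,0,0],[0,0,0],[0,0,0],[0,0,0],[0,0,0],[0,0,0],[0,0,0],[0,0,0]],"delta_pos":[[-3,36,0],[-2,36,0],[-3,36,0],[-2,36,0],[-3,36,0],[-3,36,0],[-2,28,0],[0,0,0],[0,0,0],[0,0,0]],"grip":[0,0,0,0,0,0,0,0,0,0]}'
python3 - <<'E'
from h import *
w=vision.capture("wrist"); cv2.imwrite("pics/w4.png",w["frame"][:,:,::-1])
print(proj(w,[.530,.246,.1]),proj(w,[.552,.128,.1]))
for c in("blue","green"):
  for a,p,q in blobs(w,c,(0,0,640,400)):
    if a>60: print(c,a,p.round(1),q,onz(w,p,.1).round(4))
E
```

```text
time_s: 8.85
tcp_pos: [0.4992, 0.2409, 0.2349]
ee_rot: [[0.963, 0.173, 0.205], [0.17, -0.985, 0.032], [0.208, 0.004, -0.978]]
wrist_force: [0.6, -1.2, 0.6]
gripper_width: 0.007
[320.25255859 192.50749289] [438.09560958 191.37760681]
blue 2239 [373.4 121.5] [278  55 209 171] [0.6088 0.2063 0.1   ]
blue 1942 [529.8 163.4] [503 141  54  46] [0.5958 0.0427 0.1   ]
blue 427 [320.4 189.5] [310 178  22  24] [0.5331 0.2464 0.1   ]
green 463 [436.3 187.7] [424 176  25  24] [0.5554 0.1306 0.1   ]
```

View pics/w4.png

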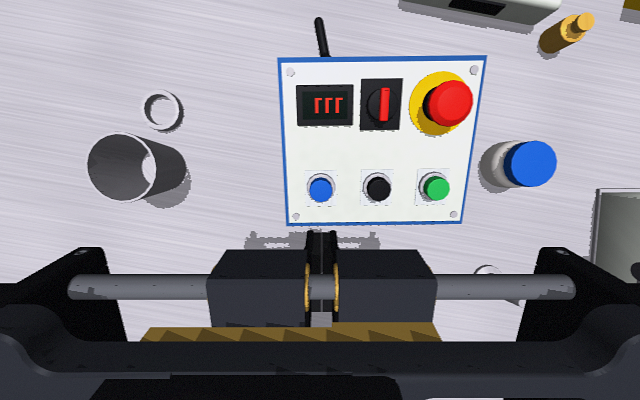

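The wrist view agrees within about 3 mm: blue at (320,189) gives (0.532, 0.246) and green at (436,188) gives (0.554, 0.130). Descending on blue.

```bash

python3 -m jog '{"rot":[[0,0,0],[0,0,0],[0,0,0],[0,0,0],[0,0,0],[0,0,0],[0,0,0]],"delta_pos":[[7,1,-26],[7,1,-26],[6,1,-26],[4,1,-15],[0,0,0],[0,0,0],[0,0,0]],"grip":[0,0,0,0,0,0,0]}' | grep -v rot
python3 -m jog '{"rot":[[0,0,0],[0,0,0],[0,0,0],[0,0,0],[0,0,0],[0,0,0]],"delta_pos":[[0.4,0,-2],[0.4,0,-2],[0.4,0,-2],[0.4,0,-2],[0,0,0],[0,0,0]],"grip":[0,0,0,0,0,0]}' | grep -v rot
python3 -m jog '{"rot":[[0,0,0],[0,0,0],[0,0,0],[0,0,0],[0,0,0]],"delta_pos":[[0.4,0,-2],[0.4,0,-2],[0,0,0],[0,0,0],[0,0,0]],"grip":[0,0,0,0,0]}' | grep -v rot
```

```text
time_s: 9.48
tcp_pos: [0.5245, 0.2451, 0.1447]
wrist_force: [0.8, 0.1, 0.5]
gripper_width: 0.008
time_s: 9.98
tcp_pos: [0.5254, 0.2454, 0.1355]
wrist_force: [0.1, 0.1, 0.4]
gripper_width: 0.002
time_s: 10.4
tcp_pos: [0.5263, 0.2454, 0.1315]
wrist_force: [0.0, -0.2, -0.8]
gripper_width: 0.006
```

```bash

for k in 1 2 3; do :; done
python3 -m jog '{"rot":[[0,0,0],[0,0,0],[0,0,0],[0,0,0]],"delta_pos":[[0.4,0,-2],[0.4,0,-2],[0,0,0],[0,0,0]],"grip":[0,0,0,0]}' | grep -v rot
python3 -m jog '{"rot":[[0,0,0],[0,0,0],[0,0,0]],"delta_pos":[[0.4,0,-2],[0,0,0],[0,0,0]],"grip":[0,0,0]}' | grep -v rot
python3 -m jog '{"rot":[[0,0,0],[0,0,0],[0,0,0]],"delta_pos":[[0.4,0,-2],[0,0,0],[0,0,0]],"grip":[0,0,0]}' | grep -v rot
python3 -m jog '{"rot":[[0,0,0],[0,0,0],[0,0,0]],"delta_pos":[[0.4,0,-2],[0,0,0],[0,0,0]],"grip":[0,0,0]}' | grep -v rot
```

```text
time_s: 10.73
tcp_pos: [0.527, 0.2453, 0.1273]
wrist_force: [0.2, 0.7, 0.1]
gripper_width: 0.005
time_s: 10.98
tcp_pos: [0.5277, 0.2455, 0.1257]
wrist_force: [0.1, 0.5, 1.1]
gripper_width: 0.007
time_s: 11.23
tcp_pos: [0.5281, 0.2456, 0.1239]
wrist_force: [-1.2, -0.1, 2.6]
gripper_width: 0.005
time_s: 11.48
tcp_pos: [0.5285, 0.2457, 0.1219]
wrist_force: [-1.0, 0.0, 4.6]
gripper_width: 0.007
```

```bash

python3 -m jog '{"rot":[[0,0,0],[0,0,0],[0,0,0],[0,0,0]],"delta_pos":[[0.4,0,-2],[0,0,0],[0,0,0],[0,0,0]],"grip":[0,0,0,0]}' | grep -v rot
python3 -c 'from station import r;print(r.sense()["wrist_force"])'
```

```text
time_s: 11.82
tcp_pos: [0.5289, 0.2458, 0.1199]
wrist_force: [-2.2, 1.3, 5.2]
gripper_width: 0.006
[-2.15867226  1.30697313  5.22245385]
```

Blue is about 5.5 mm in (5.6 N along the normal). I'll retreat, cross to green and come down short of it.

```bash

python3 -m jog '{"rot":[[0,0,0],[0,0,0],[0,0,0],[0,0,0]],"delta_pos":[[-4,-1,20],[-5,-1,24],[0,0,0],[0,0,0]],"grip":[0,0,0,0]}' | grep -v rot
python3 -m jog '{"rot":[[0,0,0],[0,0,0],[0,0,0],[0,0,0],[0,0,0],[0,0,0]],"delta_pos":[[5,-29,0],[5,-30,0],[5,-30,0],[6,-29,0],[0,0,0],[0,0,0]],"grip":[0,0,0,0,0,0]}' | grep -v rot
python3 - <<'E'
from h import *
w=vision.capture("wrist"); s=r.sense(); tip=s["tcp_pos"]+.025*np.array(s["ee_rot"])[:,2]
z=np.array(s["ee_rot"])[:,2]; print("tip",tip,"lands",tip+z*(.1-tip[2])/z[2])
for a,p,q in blobs(w,"green",(0,0,640,400)):
    if a>60: print(a,p.round(1),q,onz(w,p,.1).round(4))
t=vision.capture("top"); print([(a,p.round(1)) for a,p,q in blobs(t,"blue",(236,208,252,226))])
a=cv2.resize(w["frame"][100:300,160:480],(640,400));cv2.imwrite("pics/w5.png",a[:,:,::-1])
E
```

```text
time_s: 12.15
tcp_pos: [0.5197, 0.2434, 0.1642]
wrist_force: [0.6, 0.2, -0.2]
gripper_width: 0.009
time_s: 12.65
tcp_pos: [0.5401, 0.1234, 0.1619]
wrist_force: [-0.7, -0.3, -0.1]
gripper_width: 0.004
tip [0.54539804 0.12534111 0.1378036 ] lands [0.55335312 0.12662367 0.1       ]
705 [316.6 218.4] [302 203  30  30] [0.5568 0.129  0.1   ]
[(np.int32(35), array([242.8, 218.1]))]
```

View pics/w5.png

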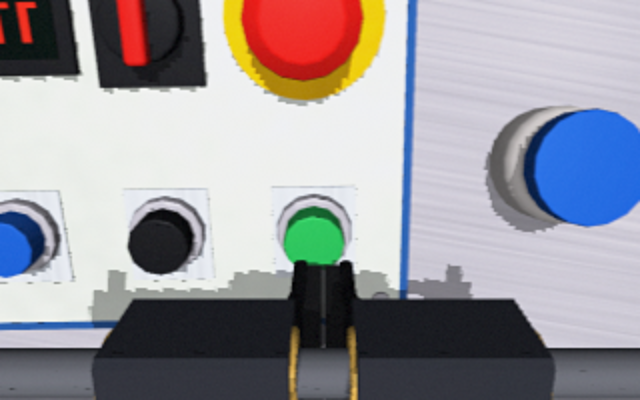

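Green is right ahead of the fingertips and blue is out again at its original pixel. I'll correct by (+1, +2) mm and press.

```bash

python3 -m jog '{"rot":[[0,0,0],[0,0,0],[0,0,0],[0,0,0],[0,0,0],[0,0,0]],"delta_pos":[[4,2,-14],[3,1,-14],[0.4,0,-2],[0.4,0,-2],[0,0,0],[0,0,0]],"grip":[0,0,0,0,0,0]}' | grep -v rot
python3 -m jog '{"rot":[[0,0,0],[0,0,0],[0,0,0],[0,0,0]],"delta_pos":[[0.4,0,-2],[0.4,0.1,-2],[0,0,0],[0,0,0]],"grip":[0,0,0,0]}' | grep -v rot
python3 -m jog '{"rot":[[0,0,0],[0,0,0],[0,0,0]],"delta_pos":[[0.4,0,-2],[0,0,0],[0,0,0]],"grip":[0,0,0]}' | grep -v rot
python3 -m jog '{"rot":[[0,0,0],[0,0,0],[0,0,0]],"delta_pos":[[0.4,0,-2],[0,0,0],[0,0,0]],"grip":[0,0,0]}' | grep -v rot
```

```text
time_s: 13.25
tcp_pos: [0.5486, 0.129, 0.132]
wrist_force: [-0.3, -0.6, 0.7]
gripper_width: 0.003
time_s: 13.58
tcp_pos: [0.5492, 0.1285, 0.1276]
wrist_force: [0.8, -0.7, -0.4]
gripper_width: 0.006
time_s: 13.83
tcp_pos: [0.5499, 0.1286, 0.1258]
wrist_force: [0.8, -0.9, 0.6]
gripper_width: 0.003
time_s: 14.08
tcp_pos: [0.5503, 0.1287, 0.1238]
wrist_force: [-0.8, -0.0, 3.3]
gripper_width: 0.006
```

```bash

python3 -m jog '{"rot":[[0,0,0],[0,0,0],[0,0,0]],"delta_pos":[[0.4,0,-2],[0,0,0],[0,0,0]],"grip":[0,0,0]}' | grep -v rot
python3 -m jog '{"rot":[[0,0,0],[0,0,0],[0,0,0],[0,0,0]],"delta_pos":[[0.4,0,-2],[0,0,0],[0,0,0],[0,0,0]],"grip":[0,0,0,0]}' | grep -v rot
```

```text
time_s: 14.33
tcp_pos: [0.5508, 0.1287, 0.1218]
wrist_force: [-1.3, 1.2, 4.1]
gripper_width: 0.005
time_s: 14.67
tcp_pos: [0.5512, 0.1288, 0.1199]
wrist_force: [-0.7, 1.0, 5.3]
gripper_width: 0.005
```

Green is about 5.5 mm in, with the same force and depth as blue. I'll retreat and check the final state.

```bash

python3 -m jog '{"rot":[[0,0,0],[0,0,0],[0,0,0],[0,0,0],[0,0,0],[0,0,0],[0,0,0],[0,0,0]],"delta_pos":[[-4,-1,20],[-6,-1,30],[-8,-1,38],[-20,0,20],[-20,0,10],[0,0,0],[0,0,0],[0,0,0]],"grip":[0,0,0,0,0,0,0,0]}' | grep -v rot
python3 - <<'E'
from h import *
t=vision.capture("top");s=vision.capture("scene")
for col,bt,bs in [("blue",(236,208,252,226),(405,235,425,255)),("green",(270,203,287,220),(366,222,385,240)),("red",(262,176,284,198),(350,230,372,252)),("red",(392,198,416,228),(270,155,302,178))]:
    print(col,[[(a,p.round(1)) for a,p,q in blobs(c,col,b)] for c,b in((t,bt),(s,bs))])
a=cv2.resize(s["frame"][130:340,225:505],(800,600),interpolation=cv2.INTER_CUBIC);cv2.imwrite("pics/end.png",a[:,:,::-1])
# change of the whole picture against the first views
for n,c in(("top",t),("scene",s)):
    o=cv2.imread(f"pics/{n}1.png")[:,:,::-1]; d=cv2.absdiff(o,c["frame"]).max(2)>60
    k,l,st,ce=cv2.connectedComponentsWithStats(d.astype(np.uint8)); print(n,[st[i].tolist() for i in range(1,k) if st[i,4]>15])
E
```

```text
time_s: 15.33
tcp_pos: [0.4926, 0.1253, 0.2366]
wrist_force: [-0.3, 0.0, 0.2]
gripper_width: 0.006
blue [[(np.int32(28), array([242.8, 217.3]))], [(np.int32(47), array([414.5, 245.6]))]]
green [[(np.int32(22), array([277.7, 210.6]))], [(np.int32(41), array([376.4, 229.5]))]]
red [[(np.int32(102), array([272.1, 187.5]))], [(np.int32(118), array([361.8, 237.8]))]]
red [[(np.int32(170), array([402.7, 213.2]))], [(np.int32(106), array([285.9, 165.7]))]]
top [[222, 209, 88, 163, 4355], [52, 272, 207, 128, 7140], [192, 281, 25, 23, 60], [304, 354, 24, 8, 63], [272, 359, 28, 34, 303], [326, 359, 5, 6, 19], [304, 361, 21, 11, 110], [334, 365, 14, 21, 120], [334, 373, 5, 10, 22], [256, 384, 15, 13, 95], [310, 384, 16, 14, 38], [338, 387, 7, 7, 19], [42, 391, 39, 9, 105], [300, 392, 15, 8, 78]]
scene [[391, 0, 131, 100, 5750], [508, 0, 9, 9, 39], [517, 0, 16, 77, 246], [542, 0, 4, 8, 21], [567, 0, 73, 71, 2653], [503, 7, 11, 4, 22], [552, 9, 13, 17, 102], [405, 50, 19, 7, 65], [616, 67, 10, 8, 28], [608, 75, 14, 13, 76], [503, 94, 9, 22, 76], [361, 101, 75, 88, 2783], [471, 101, 33, 19, 118], [436, 108, 16, 27, 236], [631, 108, 9, 23, 72], [483, 115, 27, 31, 385], [555, 132, 83, 101, 2717], [445, 137, 7, 10, 29], [474, 138, 28, 9, 92], [621, 165, 9, 19, 46]]
```

View pics/end.png

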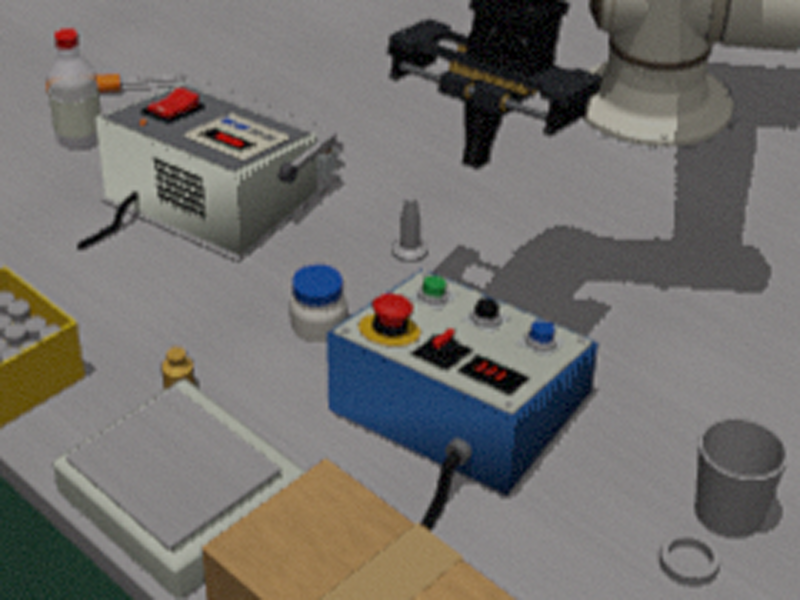

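The end view shows the rocker tipped on, with its near end up at about (175,102), and all the buttons out. The loose things stand where they were, and the robot is clear. Handing in.

```bash
python3 -c 'from station import finish_job; print(finish_job())'
```

```text
the job is handed in; nothing more can be done
None
```

I pressed all three controls in order with the closed fingertips along each panel's normal, and handed the job in after about 15 s of the 48 s allowed. `finish_job()` gives no verdict, so the result rests on my own checks.

| Control | Peak wrist force reading | What showed it worked |
|---|---|---|
| Heater rocker | about 12 N | Force rose at the gasket's 6 N/mm, meaning the end stop; the pictures show the far end down and the near end up |
| Blue reset | about 5.8 N | By the force and the spring figures, about 5.5 mm in; it came back out before green was touched |
| Green start | about 5.5 N | Same force and depth as blue; it came back out |

- **Final state:** in the scene view the blue and green caps and the emergency stop are within 0.2 px of where they started. The black button looks fully out, but I judged that by eye only. The robot was clear of everything, with near-zero force.
- **Loose things:** no loose thing shows a change in the before/after scene pictures. In the top view, the strip in front of the console and the nozzle was behind the arm or its shadow.
- **Disagreements:**
  - Top and wrist views differed by 3–6 mm in x at the rocker and about 3 mm at the buttons; I aimed between them.
  - In the last top view, blue and green looked smaller and up to 0.9 px off. I put this down to the arm partly covering them or shading them.
  - The joint values can't be read directly, so how far each one moved is inferred from force, depth and pictures.

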